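# Find and close the loose olive tub lid

## Robot

A 7-joint arm with a two-finger parallel gripper is mounted at the origin on the work surface. World frame = base frame: x ahead of the robot, y to its left, z up, the work surface at z = 0. Lengths are in m, angles in rad, forces in N, time in s.
With the tool pointing down it reaches from about 0.425 to 0.95 m from the base axis. Payload 4.7 kg.
Tool frame: the origin (TCP) lies between the finger pads; the fingertips stand 25 mm ahead of it and the grasp point (between the pads) lies 6 mm ahead of it; z points along the fingers, y is the line along which they close (so a half turn about z gives the same grasp; the last joint's range is limited). The gripper opens to 85 mm and grips with 20 to 120 N. Pads are 22 mm wide; open, the fingers measure 114 mm over their backs; the gripper's body (76 mm by 85 mm) begins 54 mm behind the grasp point. The pads swing forward as they close: fully open they stand 13 mm farther back than shut.
Start: joints at [-1.285, 0.469, -0.049, 1.532, 0.024, 1.141, -0.082], TCP at [0.209, 0.642, 0.224] pointing down, gripper open.
Joint ranges: [-2.59, 2.59], [-0.33, 1.99], [-1.39, 1.29], [0.1, 2.45], [-1.04, 4.18], [0.21, 1.99], [-2.66, 2.66]. Speed limits (rad/s): [2.57, 2.57, 3.14, 3.14, 3.14, 3.14, 3.14].

## Interface

Orientations are given as a 3x3 rotation matrix whose columns are the frame's x, y, z axes.
In Python, from rig import * gives the robot as it stands. Calls block until the motion is done:
- movep(position, orientation): joint-space move of the TCP to a pose.
- move_l(position, attitude=None, feed=0.15, until_force=None): straight line of the TCP; attitude=None keeps the orientation; feed is the mean speed in m/s. With until_force (N) it stops when the force on the tool has changed by that much, and returns True; else False.
- move_joints(angles): joint-space move.
- command_gripper(opening, newtons=None): finger opening in m; newtons is the grip in N (None keeps the last); returns when the fingers have stopped.
- sleep(seconds).
- inverse_kinematics(position, orientation): joint angles nearest the present ones, or None.
- sense(): the state.
- camera(name): name is "scene" or "top"; returns (picture, depth): 400x640x3 uint8, red, green, blue; 400x640 float32, m along the optical axis (not along the pixel's ray), 0 where there is no reading.
- camera_params(name): a dict with "K" (3x3 intrinsics, pixels), "position" and "rotation" of the camera in the world. Camera axes: x right, y down, z forward; pixel columns grow to the right and rows downward; lengths in m; the calibration is good to about 2 mm. A picture is of the moment at which its call begins. camera_params takes no time and is no camera call.
A pose or a line that the arm cannot do raises Unreachable and nothing moves.
- finish_job(): hands the job in; it is judged then, once.
The state is a dict: "time_s": time; "joint_pos": joint angles; "qd": joint speeds; "joint_efforts": joint torques, N m; "position": TCP position; "tcp_rot": TCP orientation; "wrist_force": force on the tool from outside, world axes, zero at the start; "ft_torque": the same for the moment, N m; "finger_gap": finger opening in m; "gripper_force": force on a finger pad.
Only numpy, scipy, OpenCV 4.12 (cv2) and the standard library are available. Lean on these libraries where they do the work, as an engineer would, in place of code of your own. Each camera call takes 0.05 s, during which the arm holds its last target. There are 200 camera calls.

## Task

One of the four green-lidded olive tubs is not properly closed, and you can only feel which: with a fingertip, press gently near the edge of one lid after another until you find the one that rocks, then press that lid down in the middle until it is fully home and firm. Do not lift or pull any lid, do not slam or lean heavily on the lids, and leave everything else on the counter where it stands.

Things in the scene. Friction and masses are not known exactly. Their poses are not given: they have to be found in the camera images.
- lid_a_top (a point): Centre of the top face of a green square lid on a white tub; one of four alike. All four: lid 100 x 100 mm, x and y along its sides, z up; top plate 8 mm thick with a skirt below; tub 92 mm square, fixed to the counter; lid top 84 to 89 mm above the counter. Three of the four are snapped home; any one, this or another, may be the loose one, and it looks like the rest.
- lid_b_top (a point): Centre of the top face of a green square lid on a white tub; one of four alike. All four: a lid that is home is firm: it gives less than 1 mm under 10 N, wherever it is pressed.
- lid_c_top (a point): Centre of the top face of a green square lid on a white tub; one of four alike. All four: the loose one, whichever it is, rests level but 5 mm above its seat. 2 to 4 N near the middle of any side (36 mm from the centre) tips that side down by 3 to 4 mm, where it meets the seat; let go, it springs back level.
- lid_d_top (a point): Centre of the top face of a green square lid on a white tub; one of four alike. All four: the loose one, whichever it is, pressed at its centre yields only above about 10 N, then slides 5 mm straight down onto its seat and stays there, firm.
- jar_mid (a point): Bystander, to be left alone: amber glass jar, 60 mm across, 100 tall, standing in the row of tubs; this point is half-way up on its axis.
- oil_mid (a point): Bystander, to be left alone: green oil bottle, 56 mm across, 170 tall; this point is half-way up on its axis.
- tin_mid (a point): Bystander, to be left alone: red and steel tin, 72 mm across, 80 tall; this point is half-way up on its axis.
- card_mid (a point): Bystander, to be left alone: yellow price card on a small wooden foot, 60 mm wide, 69 tall; this point is half-way up on its axis.
- bowl_mid (a point): Bystander, to be left alone: white ceramic tasting bowl, 90 mm across, 40 tall; this point is half-way up on its axis.
- weight_mid (a point): Bystander, to be left alone: brass scale weight, 44 mm across, 58 tall; this point is half-way up on its axis.
- scoop_mid (a point): Bystander, to be left alone: blue plastic olive scoop lying flat, about 210 mm long; this point is near the joint of handle and blade, on its mid-plane, blade towards its +x.

How it is judged:
By the outcome, as a careful person would: the job done as asked, in the order asked, and still so for the second after the job is handed in, with the robot touching nothing.
It also fails if it takes over 48 s, if anything falls off the work surface, if the arm or the gripper's body presses on something with over 40 N, if the wrist force passes 120 N, or if a joint passes its speed limit or range.

## Working session

There is one attempt and no reset: what is moved stays moved. The work goes in short steps, each a Python script; the robot and the scene stay as the last script left them, time stands still between calls to the robot, and variables do not carry over. Pictures are saved under pics/ and viewed, at most 10 in all, crops included, and the job is handed in when it is done.

```bash
mkdir -p pics; ls; python3 - <<'E'
from rig import *
import cv2,numpy as np
for n in("scene","top"):
    p,d=camera(n); cv2.imwrite(f"pics/{n}0.png",p[:,:,::-1]); np.save(f"{n}_d.npy",d); np.save(f"{n}_p.npy",p)
    print(n,camera_params(n))
s=sense();print(s["time_s"],s["position"],s["tcp_rot"],s["wrist_force"])
E
```

```text
pics
scene {'K': array([[457.66563089,   0.        , 318.0659715 ],
       [  0.        , 457.66563089, 200.90777862],
       [  0.        ,   0.        ,   1.        ]]), 'position': array([ 1.18508785, -0.57926602,  0.93357667]), 'rotation': array([[ 0.75687428,  0.45687618, -0.46733872],
       [ 0.65352887, -0.53610776,  0.53431122],
       [-0.00642984, -0.70982577, -0.70434795]])}
top {'K': array([[430.92384932,   0.        , 321.58154311],
       [  0.        , 430.92384932, 205.03080247],
       [  0.        ,   0.        ,   1.        ]]), 'position': array([0.38434662, 0.05634858, 1.22521245]), 'rotation': array([[ 6.76886969e-04, -9.80341372e-01,  1.97307721e-01],
       [-9.99995898e-01, -1.14413694e-04,  2.86212679e-03],
       [-2.78328660e-03, -1.97308848e-01, -9.80337427e-01]])}
0.1 [0.20885357 0.64131484 0.22306083] [[-9.50856905e-01  3.09630338e-01 -4.47863155e-04]
 [ 3.09630644e-01  9.50855355e-01 -1.72018734e-03]
 [-1.06769110e-04 -1.77432417e-03 -9.99998420e-01]] [-0.17828124  0.84483968 -0.10450586]
```

View pics/top0.png

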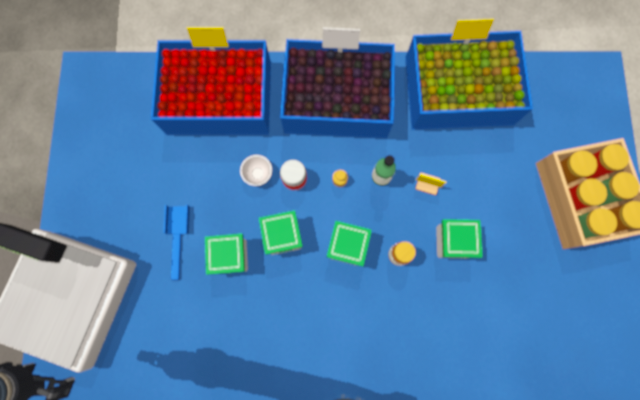

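View pics/scene0.png

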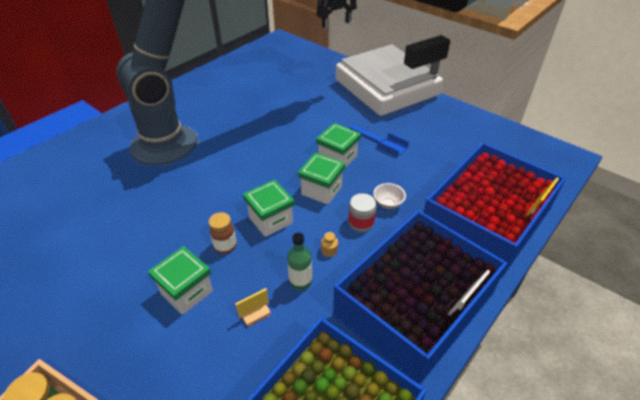

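The top view shows four lids at about (225,254), (281,233), (350,243) and (462,239), with the jar in the row at (403,253). The other bystanders are behind the row. Next I'll measure the lids.

```bash
cat > meas.py <<'E'
import cv2,numpy as np
from rig import camera_params
def lids(n,p,d):
    c=camera_params(n);K=c["K"];hsv=cv2.cvtColor(p,cv2.COLOR_RGB2HSV)
    m=cv2.inRange(hsv,(55,120,90),(85,255,255)); v,u=np.nonzero((m>0)&(d>0)); z=d[v,u]
    P=(np.c_[(u-K[0,2])/K[0,0]*z,(v-K[1,2])/K[1,1]*z,z])@c["rotation"].T+c["position"]
    ok=(P[:,2]>.075)&(P[:,2]<.1)&(P[:,0]<.7)
    mm=np.zeros(m.shape,np.uint8);mm[v[ok],u[ok]]=255
    mm=cv2.morphologyEx(mm,cv2.MORPH_CLOSE,np.ones((5,5)))
    k,l,st,_=cv2.connectedComponentsWithStats(mm);out=[]
    for i in range(1,k):
        if st[i,4]<200: continue
        q=P[ok][l[v[ok],u[ok]]==i]; r=cv2.minAreaRect(q[:,:2].astype(np.float32))
        out.append((*r[0],np.median(q[:,2]),r[2],*r[1]))
    return np.array(sorted(out,key=lambda r:-r[1]))
E
python3 - <<'E'
from meas import *
np.set_printoptions(precision=4,suppress=True)
for n in("top","scene"): print(lids(n,np.load(n+"_p.npy"),np.load(n+"_d.npy")))
E
```

```text
[[ 0.4827  0.3183  0.085   5.0501  0.0998  0.1009]
 [ 0.5409  0.171   0.0866 11.4905  0.1014  0.0995]
 [ 0.5106 -0.0126  0.0871 75.9276  0.0996  0.0995]
 [ 0.5241 -0.3127  0.087  89.1382  0.1007  0.0997]]
[[ 0.4863  0.3184  0.088   5.5749  0.1014  0.1032]
 [ 0.5433  0.17    0.0892 11.03    0.1026  0.0997]
 [ 0.5133 -0.0119  0.0895 76.9068  0.1001  0.1037]
 [ 0.5273 -0.313   0.0894 89.5199  0.0996  0.1018]]
```

```bash
cat > h.py <<'E'
from rig import *
import numpy as np
R=np.diag([-1.,1,-1]); TIP=.025; HOVER=.135
L={'a':(.4845,.3183,5.3),'b':(.5421,.1705,11.3),'c':(.5120,-.0122,76.4-90),'d':(.5257,-.3128,-.7)}
def pt(k,r):                       # point r mm-ish inward-to-robot along the lid's own side axis
    x,y,a=L[k]; a=np.radians(a); return np.array([x-r*np.cos(a),y-r*np.sin(a)])
def st():
    s=sense(); return s["position"][2]-TIP, s["wrist_force"][2], s["time_s"]
def feel(k,r=.036,n=3.5):
    p=pt(k,r); go=lambda z,**q: move_l([*p,z+TIP],R,**q)
    go(.098,feed=.1); sleep(.15); f0=st()[1]
    hit=go(.079,feed=.012,until_force=1.2); z1,f1,_=st()
    hit2=go(z1-.006,feed=.006,until_force=n); z2,f2,t=st()
    print(k,hit,hit2,"z %.4f -> %.4f  dz %.1f mm  F %.1f %.1f %.1f t %.1f"%(z1,z2,(z1-z2)*1e3,f0,f1,f2,t))
    go(HOVER,feed=.1); return z1-z2
E
python3 - <<'E'
from h import *
command_gripper(0.0,20)
s=sense();print(s["finger_gap"])
F=[]
for i in range(8): sleep(.03);F.append(st()[1])
print(np.round(F,2))
p=pt('a',.036); movep([*p,.20],R); move_l([*p,HOVER+TIP],R); print(sense()["position"]-[*p,HOVER+TIP],st())
feel('a')
E
```

```text
0.00022136102993832192
[ 0.79 -0.42 -1.14 -0.81 -0.62  0.02 -0.08 -0.42]
[-0.00038021  0.00077783 -0.0001449 ] (np.float64(0.1348550965614453), np.float64(0.27828616248904614), 3.05)
a False False z 0.0791 -> 0.0731  dz 5.9 mm  F -0.9 -1.3 -0.9 t 6.6
```

```bash
python3 - <<'E'
from h import *
import cv2
p=pt('a',.036); move_l([*p,.088+TIP],R,feed=.1)
o=[]
for n in("scene","top"):
    im,d=camera(n); np.save("n_"+n,d)
    u,v=((340,140) if n=="scene" else (225,254))
    o.append(cv2.resize(im[max(0,v-70):v+70,u-70:u+70],(396,396),interpolation=cv2.INTER_CUBIC))
cv2.imwrite("pics/chk.png",np.hstack(o)[:,:,::-1]); s=sense();print(s["position"],s["wrist_force"])
E
```

```text
[0.4491394  0.3153472  0.11363332] [ 0.39412514  0.15698042 -0.48329658]
```

View pics/chk.png

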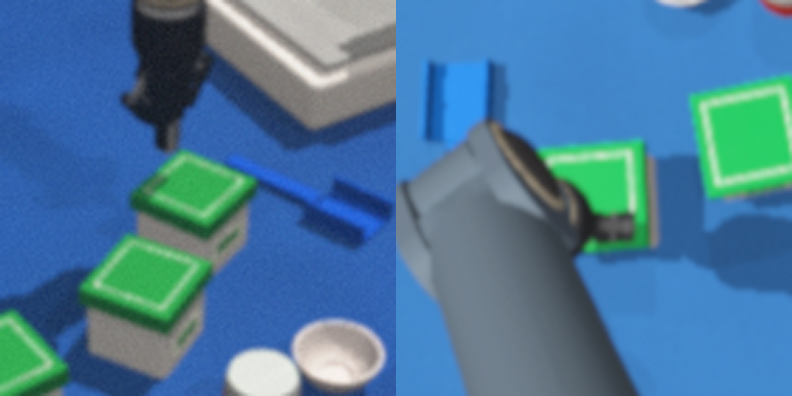

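The scene view shows the closed tip still well above the lid, at about (168,148) in the left crop. The lid's corner is near (155,185). I'll find the real tip height from the depth image.

```bash
python3 - <<'E'
from h import *
import numpy as np
c=camera_params("scene");K=c["K"];d=np.load("n_scene.npy")
def proj(P):
    q=K@(c["rotation"].T@(np.array(P)-c["position"])); return q[:2]/q[2]
for z in(.0865,.1136,.1386): print(z,proj([.449,.3153,z]))
print(proj([.4845,.3183,.0865]))
v,u=np.mgrid[70:145,310:360]; z=d[70:145,310:360]
P=np.c_[((u-K[0,2])/K[0,0]*z).ravel(),((v-K[1,2])/K[1,1]*z).ravel(),z.ravel()]@c["rotation"].T+c["position"]
for lo in np.arange(.08,.2,.01):
    m=(P[:,2]>lo)&(P[:,2]<lo+.01)&(np.hypot(P[:,0]-.449,P[:,1]-.315)<.08)
    if m.any(): print("%.2f"%lo,m.sum(),np.round(P[m].mean(0),3),np.round(np.ptp(P[m],0),3))
E
```

```text
0.0865 [328.6946046  131.67220185]
0.1136 [328.78258417 124.43737625]
0.1386 [328.86590137 117.58595131]
[338.20825355 135.69689877]
0.08 484 [0.477 0.317 0.087] [0.096 0.108 0.01 ]
0.09 89 [0.484 0.315 0.091] [0.092 0.098 0.004]
0.12 12 [0.454 0.312 0.126] [0.022 0.016 0.009]
0.13 24 [0.455 0.309 0.135] [0.017 0.02  0.009]
0.14 23 [0.456 0.31  0.145] [0.019 0.02  0.01 ]
0.15 21 [0.455 0.309 0.154] [0.018 0.023 0.01 ]
0.16 30 [0.458 0.315 0.166] [0.022 0.059 0.009]
0.17 51 [0.457 0.311 0.175] [0.024 0.074 0.01 ]
0.18 60 [0.458 0.314 0.186] [0.029 0.092 0.01 ]
0.19 67 [0.459 0.317 0.195] [0.029 0.108 0.01 ]
```

The tip is actually about 30 mm higher than the stated geometry implies, since the closed fingertip is at z≈0.12 with TCP z at 0.114. I'll correct the offset and let contact confirm it.

```bash
sed -i 's/TIP=.025/TIP=-.008/; s/go(.079,feed=.012,until_force=1.2)/go(.062,feed=.012,until_force=1.5)/; s/n=3.5/n=3/' h.py; python3 - <<'E'
from h import *
feel('a')
E
```

```text
a True True z 0.0873 -> 0.0873  dz -0.0 mm  F 0.6 4.2 3.0 t 10.1
```

```bash
python3 - <<'E'
s=open('h.py').read()
s=s.replace("z1,f1,_=st()","sleep(.2); z1,f1,_=st()").replace("n=3)","n=4)").replace("z2,f2,t=st()","sleep(.1); z2,f2,t=st()")
open('h.py','w').write(s)
E
python3 - <<'E'
from h import *
for k in 'b':
    move_l([*pt(k,.036),HOVER+TIP],R,feed=.2); feel(k)
E
```

```text
b True True z 0.0870 -> 0.0851  dz 1.9 mm  F 0.6 0.5 4.4 t 14.4
```

```bash
cat >> h.py <<'E'
def trace(k,r=.036,top=.0885,lim=4.5,step=.0007):
    p=pt(k,r); go=lambda z,**q: move_l([*p,z+TIP],R,**q)
    go(top,feed=.1); sleep(.1); F0=np.mean([(sleep(.02),st()[1])[1] for _ in range(5)]); out=[]
    for i in range(10):
        go(top-step*i,feed=.02)
        f=np.mean([(sleep(.02),st()[1])[1] for _ in range(4)])-F0
        out.append((round(st()[0]*1e3,1),round(f,1)))
        if f>lim: break
    print(k,out,"t %.1f"%st()[2]); go(HOVER,feed=.15)
E
python3 - <<'E'
from h import *
trace('b')
E
```

```text
b [(np.float64(88.7), np.float64(-0.2)), (np.float64(87.8), np.float64(0.4)), (np.float64(87.1), np.float64(1.1)), (np.float64(86.4), np.float64(1.0)), (np.float64(85.7), np.float64(1.6)), (np.float64(85.2), np.float64(5.1))] t 17.8
```

```bash
python3 - <<'E'
from h import *
for k in 'cd':
    move_l([*pt(k,.036),HOVER+TIP],R,feed=.25); trace(k)
E
```

```text
c [(np.float64(88.6), np.float64(0.2)), (np.float64(88.5), np.float64(5.9))] t 20.5
d [(np.float64(88.7), np.float64(-0.3)), (np.float64(88.6), np.float64(3.8)), (np.float64(88.5), np.float64(8.1))] t 24.1
```

Lids c and d are hard at first contact, and so is a. Lid b gives about 3 mm at 1–2 N before it stops. I'll feel b once more to confirm.

```bash
python3 - <<'E'
from h import *
move_l([*pt('b',.036),HOVER+TIP],R,feed=.35); trace('b',top=.0892,step=.0009,lim=4)
E
```

```text
b [(np.float64(89.4), np.float64(0.0)), (np.float64(88.3), np.float64(-0.0)), (np.float64(87.4), np.float64(0.5)), (np.float64(86.5), np.float64(1.4)), (np.float64(85.5), np.float64(1.7)), (np.float64(85.1), np.float64(5.9))] t 28.8
```

Lid b rocks repeatably. Now I'll press it at the centre.

```bash
python3 - <<'E'
from h import *
p=pt('b',0); go=lambda z,**q: move_l([*p,z+TIP],R,**q)
go(.105,feed=.15); go(.091,feed=.05); sleep(.1)
h=go(.0795,feed=.008,until_force=17); sleep(.1); print(h,sense()["position"][2]-TIP,sense()["wrist_force"])
go(.0900,feed=.05)
trace('b',top=.0842,lim=5,step=.0006)
E
```

```text
True 0.0834476207183712 [-0.66552258 -0.55870806  4.7723964 ]
b [(np.float64(84.2), np.float64(-0.7)), (np.float64(83.6), np.float64(-0.0)), (np.float64(83.4), np.float64(4.4)), (np.float64(83.2), np.float64(9.1))] t 33.7
```

Lid b is now about 5 mm lower, and its edge is firm at 83.4 mm. I'll back off and hand in.

```bash
python3 - <<'E'
from h import *
move_l([*pt('b',.036),.19],R,feed=.15); print(st()); print(finish_job())
E
```

```text
(np.float64(0.19676826746597548), np.float64(0.5853041626470495), 34.8)
the job is handed in; nothing more can be done
None
```

Lid b, the second tub from the robot's left, was the loose one: its edge gave about 3 mm under a light press, so I pressed it home at the centre (about 5 mm down), checked that the pressed edge was firm, and handed the job in at 34.8 s.

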